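# Hold a fresh casting in the datum corner for the laser check

### The arm

A 6-joint arm with a two-finger parallel gripper is mounted at the origin on the work surface. World frame = base frame: x ahead of the robot, y to its left, z up, the work surface at z = 0. Lengths are in mm, angles in degrees, forces in N, time in s.
With the tool pointing down it reaches from about 300 to 850 mm from the base axis. Payload 4.2 kg.
Tool frame: the origin (TCP) lies midway between the tips of the shut fingers; the grasp point (between the pads) lies 19 mm behind it (env.grasp_offset is the distance from the TCP to the grasp point, in mm); z points along the fingers, y is the line along which they close (so a half turn about z gives the same grasp; the last joint's range is limited). The gripper opens to 91 mm and grips with 3 to 60 N. Pads are 32 mm wide; open, the fingers measure 118 mm over their backs; the gripper's body (76 mm by 178 mm) begins 60 mm behind the grasp point.
Start: joints at [-73.109, 18.312, 89.639, -0, 72.044, -1.146], TCP at [178.038, -546.759, 213.976] pointing down, gripper open.
Joint ranges: [-177.97, 177.97], [-48.28, 115.42], [12.27, 149.76], [-77.06, 257.06], [2.81, 150.46], [-146.56, 146.56]. Speed limits (degrees/s): [147.25, 147.25, 180, 180, 180, 180].

### API

Orientations are given as [roll, pitch, yaw] about the fixed x, y, z axes, in that order (R = Rz(yaw) Ry(pitch) Rx(roll)).
In Python, from workcell import env, optics gives the robot as it stands. The module is installed in compiled form; this text tells all that it offers.
- The arm moves only by the tool send_rows, never from a script. Its argument "targets" is a list that holds one entry, the list of rows, each a list of 7 numbers: the turn, a rotation vector about the world's x, y, z scaled (see below), then the shift along the world's x, y, z scaled (see below), then the closure, from -1 (fully open) to 1 (shut). In form: [[[rx, ry, rz, x, y, z, gripper], ...]]. A call has 1 to 12 rows; each row shifts and turns the commanded pose from where the row before left it; what a row does not reach is not made up. The controller multiplies each number of a shift by 0.2 m and each number of a turn by pi/2 rad. A row lasts 1/10 s, in which the tool goes at most 50 mm and 8.59 degrees, less where a joint would pass 70% of its speed; a pose out of reach is approached as far as the arm can. A call with a number of a shift or a turn outside -1 to 1 is refused whole. A call with a gripper value outside its range is refused whole. The fingers move at their own pace and stop on an object; "grip_force" is the grip in N (left out, the last holds). Time passes only in rows, so rows that do not move let the fingers close. It gives the time, the measured TCP pose, the force, the opening and the grip force at its end, in the units of the state.
- env.state(): the state, without advancing time (a new reading comes with each control period).
- optics.grab_frame(name): name is "side" or "top" or "wrist"; returns (picture, depth): 400x640x3 uint8, red, green, blue; 400x640 float32, mm along the optical axis (not along the pixel's ray), 0 where there is no reading.
- optics.camera_info(name): a dict with "camera_matrix" (3x3 intrinsics, pixels), "k1" (the pictures are not rectified: a ray, as slopes to the right and down, at radius r is drawn at 1 + k1 r^2 times it, then the intrinsics apply), "R" (3x3) and "t" (3): a world point X has camera coordinates R X + t; the wrist camera has in their place "mount" (4x4, takes a point from camera to tool coordinates, whose origin is the TCP and whose axes are the flange's). Camera axes: x right, y down, z forward; pixel columns grow to the right and rows downward; lengths in mm; the calibration is good to about 2 mm. A picture is of the moment at which its call begins: read the wrist's pose just before it. camera_info takes no time and is no camera call.
- env.job_done(): hands the job in; it is judged then, once.
Trained networks look in the newest picture that a camera, given by its name, has taken for a name from the list of things; names that differ only in an ending like _2 or _b are one class to them, and where a whole thing is asked for, a point or a joint stands for the part that bears it (a point fixed in the world has none). Each returns a list of dicts, best first, with "conf" (0 to 1); they miss things now and then, are a little off and sometimes report something else, mostly with a low value. They report only what shows in the picture. A call takes as long as a camera call.
- optics.silhouettes(camera, name): "mask" (400x640 bool, what is visible of it) and "at" ([column, row] in pixels, amid what is visible of it).
- optics.place_of(camera, name): "at" ([column, row] in pixels: a listed point, or the origin of a listed thing).
The state is a dict: "time_s": time; "qpos": joint angles; "qvel": joint speeds; "effort": joint torques, N m; "ee_pos": TCP position; "ee_rot": TCP orientation; "force": force on the tool from outside, world axes, zero at the start; "torque": the same for the moment, N m; "gripper_width": finger opening in mm; "gripper_force": force on a finger pad.
Only numpy, scipy, OpenCV 4.12 (cv2) and the standard library are available. Lean on these libraries where they do the work, as an engineer would, in place of code of your own. Each camera call takes 0.05 s, during which the arm holds its last target. There are 200 camera calls.

### The job

Lift the blue lens-mount casting out of the open mould, carry it to the laser checking fixture without dropping it, and seat it upright in the corner: foot flat on the black granite bed, its long side square against the steel fence and its end up against the brass stop. Then hold it there with one firm diagonal push, down onto the bed and into the fence together; the program finishes while the gripper is still pressing, so do not let go. Keep off the laser sensor behind the fence and leave the other things on the table where they are.

Things in the scene. Friction and masses are not known exactly. Their poses are not given: they have to be found in the camera images.
- casting: Blue resin lens mount, 90 to 180 g. Flat foot 64 (x) x 80 (y) x 14 mm; on its middle an upright plate 14 mm thick (x), 40 mm wide (y), top 62 mm above the underside, with a 22 mm bore along x. The plate's y faces are plain: grip these, 40 mm apart, from above. Both ends alike. Origin: centre of the underside; z up. Starts upright in the mould, axes along the mould's within 1 degree.
- mould: Lower half of a tan tooling-board mould, open, fixed, 130 (x) x 146 (y) x 30 mm high. A straight cavity 67 x 83 mm in its middle, floor 16 mm above the table, holds the casting's foot with 1.5 mm play a side, foot top flush; the upright plate stands above. Two guide pins 10 mm thick rise 13 mm above its top at x, y = (50, 60) and (-50, -60) mm. Origin: centre of the underside; z up.
- corner (a point): Corner of the fixed fixture, where fence face, stop face and bed top meet, 30 mm above the table. x points square into the fence, y along the fence into the stop, z up; the free bed is on the -x, -y side. Seated, the casting's x axis lies along this x (either way round) and its origin is at x = -32, y = -40, z = 0 mm here.
- bed: Polished, slippery black granite bed (friction about 0.25), 130 x 130 x 20 mm, fixed, its top 30 mm above the table. Origin: centre of its underside; axes as point corner, which is at x = 40, y = 45, z = 20 mm in this frame. It lies on a grey base plate 10 mm thick that reaches from x = -80 to 210 mm and y = -78 to 78 mm.
- fence: Ground, slippery steel bar (friction about 0.25) fixed on the bed, 130 mm along y, 22 mm thick, 18 mm high above the bed. Origin: middle of the lower edge of the face that the casting is pushed against; x points into the bar, axes as point corner.
- stop: Brass end stop fixed on the bed against the fence, 45 mm along x, 18 mm along y, 12 mm high above the bed (2 mm lower than the casting's foot). Origin: its lower corner at the fence, the same point as point corner; axes as point corner, the block reaching from x = -45 to 0 and y = 0 to 18 mm.
- sensor: White laser sensor head, 55 x 34 x 34 mm with a blue window, on a short post behind the fence; fixed on the fixture, top 85 mm above the table. Origin: under its post, 120 mm beyond the fence face along x and 40 mm before the stop face along y, 10 mm above the table. Do not touch.
- mould_top: Upper half of the mould, a loose tan block 130 x 146 x 65 mm (0.9 kg) lying on its back off to the robot's left with its narrow pocket upward. Origin: centre of the underside. Leave alone.
- mirror_mount: Loose mirror in a black mount on a post and foot, 60 mm wide, 121 mm tall, off to the robot's right. Origin: centre of the underside. Leave alone.
- lens_ring: Loose blue knurled lens ring lying flat, 56 mm across, 18 mm high, at the far middle of the table. Origin: centre of the underside. Leave alone.
- driver: Loose screwdriver with a red handle, 160 mm long, lying across the near middle of the table along its own x. Leave alone.

How it is judged (in metres and radians):
On the way:
1. the casting is lifted clear of the mould in the gripper, upright (z of casting in the frame of mould above 0.04 m and contact force between casting and mould below 0.05 N and contact force between the fingers and casting above 1 N and angle between casting's own z axis and vertical below 0.35 rad), for 0.2 s.
At the end, for the whole second after the job is handed in: Casting upright in the corner at rest: on the bed within 2 mm, tilt and squareness within 2 degrees, within 2.5 mm of touching fence and stop; fingers still on it (over 3 N), pressing over 3 N on the fence and over 5 N on the bed (weight included), through the last second (x of casting in the frame of corner between -0.0345 and -0.0295 m and y of casting in the frame of corner between -0.0425 and -0.0375 m and z of casting in the frame of corner between -0.002 and 0.002 m and angle between casting's own z axis and vertical below 0.035 rad and angle between the x axis of casting and the x axis of corner, either way round below 0.035 rad and contact force between casting and fence above 3 N and contact force between casting and bed above 5 N and contact force between the fingers and casting above 3 N and linear speed of casting below 0.01 m/s); the arm keeps its last pose, push and grip.
It fails at once if the casting was dropped: in free fall above the fixture bed (height (world z) of casting above 0.045 m and contact force between casting and anything else below 0.01 N).
It fails at once if the laser sensor was hit (contact force between any of the arm, the fingers, casting and sensor above 2 N).
It fails at once if a bystander was moved more than 25 mm (distance of any of mould_top, mirror_mount, lens_ring, driver from where it was at the start of the episode above 0.025 m).
It also fails if it takes over 54 s, if anything falls off the work surface, if the arm or the gripper's body presses on something with over 40 N, if the wrist force passes 120 N, or if a joint passes its speed limit or range.

## Working session

There is one attempt and no reset: what is moved stays moved. The work goes in short steps, Python scripts to look and compute and a tool call to move; the robot and the scene stay as the last step left them, time stands still between calls to the robot, and variables do not carry over. Pictures are saved under pics/ and viewed, at most 10 in all, crops included, and the job is handed in when it is done.

Besides the shell and the picture viewer there is one more tool, called after "Emit:" as name(argument=value, ...), one argument or row to a line, values as JSON. send_rows: Moves the arm, as the interface text tells. Its arguments: {"type":"object","properties":{"targets":{"type":"array"},"grip_force":{"type":"number"}},"required":["targets"]}

```bash
mkdir -p pics; cat > h.py <<'E'
import numpy as np, cv2
from workcell import env, optics
from scipy.spatial.transform import Rotation as Ro
def cam(name, st=None):
    c=optics.camera_info(name); K=np.array(c["camera_matrix"]); k1=c["k1"]
    if "R" in c: R=np.array(c["R"]); t=np.array(c["t"]); return K,k1,R.T,-R.T@t
    M=np.array(c["mount"]); Rt=Ro.from_euler('xyz',st["ee_rot"],degrees=True).as_matrix()
    return K,k1,Rt@M[:3,:3],Rt@M[:3,3]+np.array(st["ee_pos"])
def ray(cm,uv):
    K,k1,R,o=cm; uv=np.atleast_2d(np.array(uv,float))
    d=np.c_[(uv[:,0]-K[0,2])/K[0,0],(uv[:,1]-K[1,2])/K[1,1]]; s=d.copy()
    for _ in range(20): s=d/(1+k1*(s**2).sum(1))[:,None]
    return np.c_[s,np.ones(len(s))]@R.T,o
def onz(cm,uv,z):
    d,o=ray(cm,uv); return o+d*((z-o[2])/d[:,2])[:,None]
def cloud(cm,depth,mask):
    v,u=np.nonzero(mask&(depth>0)); d,o=ray(cm,np.c_[u,v]); return o+d*depth[v,u][:,None]
def save(name,im): cv2.imwrite("pics/"+name,im[:,:,::-1])
E
python3 - <<'E'
from h import *
st=env.state(); print(st)
for n in("top","side"):
    im,d=optics.grab_frame(n); save(n+"0.png",im); np.savez(n+"0.npz",im=im,d=d)
    cm=cam(n); print(n,cm[3],cm[2][:,2],cm[1])
    for t,z in(("casting",30),("mould",0),("corner",30),("bed",10),("fence",30),("sensor",10),("stop",30),("mould_top",0),("mirror_mount",0),("lens_ring",0),("driver",0)):
        for r in optics.place_of(n,t)[:1]: print(t,r["conf"],np.round(r["at"]),onz(cm,r["at"],z)[0].round(1))
E
```

```text
{'time_s': 0.0, 'qpos': array([-7.31101009e+01,  1.83512708e+01,  8.97064075e+01,  2.00609461e-03,
        7.20414288e+01, -1.14612718e+00]), 'qvel': array([ 0.01583077,  0.08497411,  0.04640215, -0.00348539,  0.00735847,
       -0.02659562]), 'effort': array([-1.44159501e-03, -4.12466526e+01, -2.31971812e+01,  7.27824890e-02,
        4.57277836e-02, -1.39676872e-04]), 'ee_pos': array([ 177.89480513, -546.27123995,  213.12396152]), 'ee_rot': array([-1.79900951e+02, -3.88927822e-03,  1.80354028e+01]), 'force': array([ 0.59574206, -0.29720817,  0.03040894]), 'torque': array([0.00649584, 0.04852838, 0.00755967]), 'gripper_force': 0.0, 'gripper_width': 91.31554416216123}
top [ 395.51663216  -10.47258796 1292.21615346] [ 0.15311649  0.02026069 -0.98800043] -0.04870607633236798
casting 0.78 [400. 217.] [ 562.8 -220.4   30. ]
mould 0.73 [399. 216.] [ 568.8 -224.     0. ]
corner 0.84 [224. 218.] [554.4 272.8  30. ]
bed 0.81 [248. 231.] [520.4 207.3  10. ]
fence 0.58 [241. 216.] [560.9 224.6  30. ]
sensor 0.54 [233. 177.] [677.4 255.1  10. ]
stop 0.42 [226. 220.] [549.6 267.8  30. ]
mould_top 0.95 [156. 213.] [571.8 480.3   0. ]
mirror_mount 0.78 [497. 232.] [ 524.6 -502.7    0. ]
lens_ring 0.55 [321. 146.] [774.2   2.8   0. ]
driver 0.71 [318. 289.] [361.4   7.6   0. ]
side [  53.21690731 1159.05066725 1070.08313937] [ 0.31856615 -0.71002661 -0.62799507] 0.01411931915425441
casting 0.56 [334. 164.] [ 577.6 -217.1   30. ]
mould 0.68 [336. 171.] [ 570.8 -221.9    0. ]
corner 0.89 [277. 250.] [556.7 257.   30. ]
bed 0.8 [295. 252.] [515.2 223.2  10. ]
fence 0.57 [279. 245.] [561.9 236.   30. ]
sensor 0.91 [244. 239.] [679.2 245.8  10. ]
stop 0.63 [276. 254.] [550.6 275.2  30. ]
mould_top 0.6 [230. 314.] [573.2 493.9   0. ]
mirror_mount 0.78 [371. 138.] [ 527.6 -490.4    0. ]
lens_ring 0.51 [255. 187.] [785.3  -5.4   0. ]
driver 0.78 [367. 227.] [361.2  15.8   0. ]
```

```bash
python3 - <<'E'
from h import *
a=np.load("top0.npz")["im"]; b=np.load("side0.npz")["im"]
c=np.vstack([cv2.resize(a[100:320,120:540],None,fx=1.36,fy=1.36),cv2.resize(b[100:320,200:420],(571,571))[:290]])
save("m0.png",c)
c=optics.camera_info("wrist"); print(c)
E
```

```text
{'camera_matrix': array([[288.73771012,   0.        , 319.8620225 ],
       [  0.        , 288.73771012, 197.64766175],
       [  0.        ,   0.        ,   1.        ]]), 'k1': -0.05028178016461064, 'mount': array([[ 5.45625364e-05, -9.70732120e-01, -2.40164834e-01,
         6.79319720e+01],
       [ 9.99999441e-01, -2.00582339e-04,  1.03792975e-03,
         5.22515843e-01],
       [-1.05572457e-03, -2.40164756e-01,  9.70731567e-01,
        -1.69687769e+02],
       [ 0.00000000e+00,  0.00000000e+00,  0.00000000e+00,
         1.00000000e+00]])}
```

View pics/m0.png

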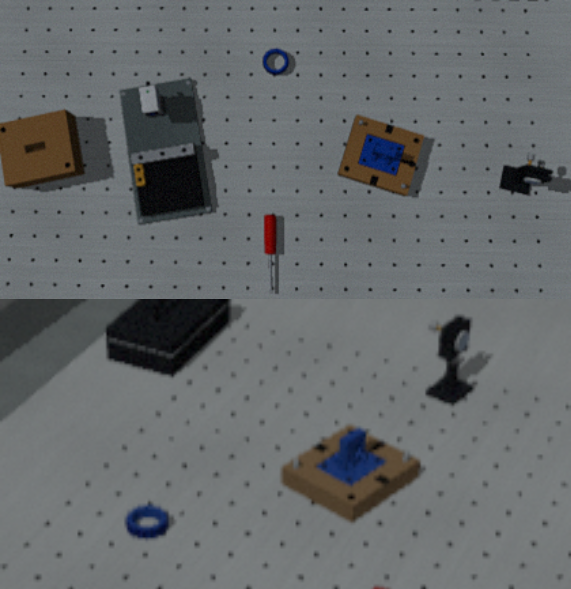

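Emit:
send_rows(
  targets=[
    [[0, 0, -0.0333, 0.176, 0.147, -0.018, -1], [0, 0, -0.0333, 0.176, 0.147, -0.018, -1], [0, 0, -0.0333, 0.176, 0.147, -0.018, -1], [0, 0, -0.0333, 0.176, 0.147, -0.018, -1], [0, 0, -0.0333, 0.176, 0.147, -0.018, -1], [0, 0, -0.0333, 0.176, 0.147, -0.018, -1], [0, 0, -0.0333, 0.176, 0.147, -0.018, -1], [0, 0, -0.0333, 0.176, 0.147, -0.018, -1], [0, 0, -0.0333, 0.176, 0.147, -0.018, -1], [0, 0, -0.0333, 0.176, 0.147, -0.018, -1], [0, 0, -0.0333, 0.176, 0.147, -0.018, -1], [0, 0, 0, 0, 0, 0, -1]],
  ],
)

```text
time_s: 2.4
ee_pos: [568.9, -219.6, 173.5]
ee_rot: [-179.9, -0.1, -14.7]
force: [-0.0, -0.9, 0.7]
gripper_width: 91.0
gripper_force: 0.0
```

```bash
python3 - <<'E'
from h import *
st=env.state(); im,d=optics.grab_frame("wrist"); cm=cam("wrist",st)
np.savez("w1.npz",im=im,d=d); vis=im.copy()
for t,z in(("casting",16),("mould",0)):
    for r in optics.place_of("wrist",t)[:1]: print(t,r["conf"],np.round(r["at"]),onz(cm,r["at"],z)[0].round(1))
    for r in optics.silhouettes("wrist",t)[:1]:
        m=np.array(r["mask"]); P=cloud(cm,d,m); print(t,r["conf"],m.sum(),np.percentile(P[:,2],[1,10,50,90,99]).round(1))
        if t=="casting": sel=[("top",P[(P[:,2]>73)&(P[:,2]<85)]),("foot",P[(P[:,2]<36)&(P[:,2]>24)])]
        else: sel=[("mtop",P[(P[:,2]<36)&(P[:,2]>24)])]
        for n,Q in sel:
            rc=cv2.minAreaRect(Q[:,:2].astype(np.float32)); print(n,len(Q),np.round(rc[0],1),np.round(rc[1],1),round(rc[2],2),Q[:,2].mean().round(1))
        c,_=cv2.findContours(m.astype(np.uint8),0,1); vis=cv2.drawContours(vis.copy(),c,-1,(255,255,0),1)
save("w1.png",vis)
E
```

```text
casting 0.69 [321. 182.] [ 573.9 -222.6   16. ]
casting 0.6 4162 [21.6 28.  29.2 76.6 77.9]
top 644 [ 575.9 -222.7] [39.9 14.5] 72.74 76.8
foot 3119 [ 575.1 -222.5] [80.3 65.8] 72.95 29.0
mould 0.73 11145 [14.9 27.9 28.9 29.9 38.1]
mtop 10708 [ 575.6 -223.3] [146.  130.8] 72.73 28.9
```

View pics/w1.png

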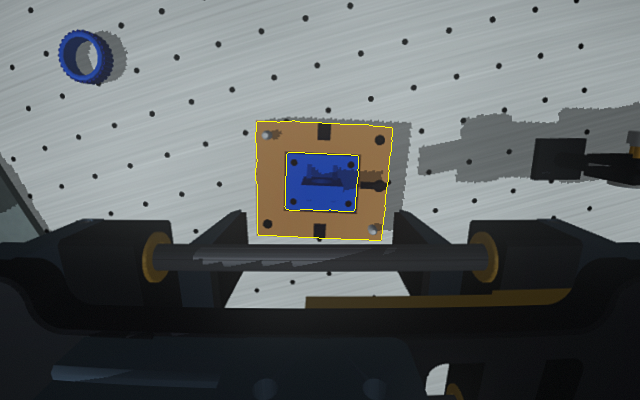

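Emit:
send_rows(
  targets=[
    [[0, 0, -0.028, 0.033, -0.0155, -0.15, -1], [0, 0, 0, 0, 0, -0.15, -1], [0, 0, 0, 0, 0, 0, -1], [0, 0, 0, 0, 0, 0, -1]],
  ],
)

```text
time_s: 3.05
ee_pos: [571.3, -227.3, 114.9]
ee_rot: [180.0, 0.0, -17.5]
force: [0.2, -0.4, -0.4]
gripper_width: 91.2
gripper_force: 0.0
```

```bash
python3 - <<'E'
from h import *
st=env.state(); print(st["time_s"],st["ee_pos"],st["ee_rot"],st["force"],st["qvel"].round(2))
im,d=optics.grab_frame("wrist"); cm=cam("wrist",st)
for r in optics.silhouettes("wrist","mould")[:1]:
        m=np.array(r["mask"]); m=cv2.morphologyEx(m.astype(np.uint8),3,np.ones((25,25)))>0
        P=cloud(cm,d,m)
        for lo,hi in((70,85),(24,36)):
            Q=P[(P[:,2]>lo)&(P[:,2]<hi)]
            rc=cv2.minAreaRect(Q[:,:2].astype(np.float32)); print(len(Q),np.round(rc[0],1),np.round(rc[1],1),round(rc[2],2),Q[:,2].mean().round(1))
for r in optics.silhouettes("wrist","casting")[:1]:
    P=cloud(cm,d,np.array(r["mask"]))
    for lo,hi in((73,85),(24,36)):
            Q=P[(P[:,2]>lo)&(P[:,2]<hi)]
            rc=cv2.minAreaRect(Q[:,:2].astype(np.float32)); print(len(Q),np.round(rc[0],1),np.round(rc[1],1),round(rc[2],2),Q[:,2].mean().round(1))
E
```

```text
3.05 [ 571.25316005 -227.34090938  114.88314715] [ 1.79991887e+02  1.60334351e-02 -1.75281375e+01] [ 0.19575769 -0.38939008 -0.37681276] [ 0.46 -1.29 -2.17  0.12 -0.27  0.13]
0 [0. 0.] [0. 0.] 0.0 nan
12233 [ 586.1 -226.3] [146.5 108.1] 72.52 28.9
1011 [ 576.1 -222.6] [39.9 14.5] 72.7 76.8
4253 [ 575.1 -222.5] [80.3 66. ] 73.04 29.0<stdin>:9: RuntimeWarning: Mean of empty slice.
  ret = ret.dtype.type(ret / rcount)
```

Emit:
send_rows(
  targets=[
    [[0, 0, 0.003, 0.0195, 0.0195, -0.1, -1], [0, 0, 0, 0, 0, -0.15, -1], [0, 0, 0, 0, 0, -0.142, -1], [0, 0, 0, 0, 0, 0, -1], [0, 0, 0, 0, 0, 0, -0.5], [0, 0, 0, 0, 0, 0, 0], [0, 0, 0, 0, 0, 0, 1], [0, 0, 0, 0, 0, 0, 1], [0, 0, 0, 0, 0, 0, 1], [0, 0, 0, 0, 0, 0, 1]],
  ],
  grip_force=50,
)

```text
time_s: 4.2
ee_pos: [575.9, -222.6, 36.3]
ee_rot: [180.0, -0.0, -17.2]
force: [-0.5, -0.4, 0.5]
gripper_width: 46.2
gripper_force: 0.0
```

Emit:
send_rows(
  targets=[
    [[0, 0, 0, 0, 0, 0, 1], [0, 0, 0, 0, 0, 0, 1], [0, 0, 0, 0, 0, 0, 1], [0, 0, 0, 0, 0, 0, 1]],
  ],
)

```text
time_s: 4.6
ee_pos: [575.7, -222.6, 36.1]
ee_rot: [180.0, -0.0, -17.2]
force: [-1.7, 0.4, 1.7]
gripper_width: 39.8
gripper_force: 50.0
```

Emit:
send_rows(
  targets=[
    [[0, 0, 0, 0, 0, 0.05, 1], [0, 0, 0, 0, 0, 0.08, 1], [0, 0, 0, 0, 0, 0.12, 1], [0, 0, 0, 0, 0, 0.15, 1], [0, 0, 0, 0, 0, 0.15, 1], [0, 0, 0, 0, 0, 0.1, 1], [0, 0, 0, 0, 0, 0, 1], [0, 0, 0, 0, 0, 0, 1]],
  ],
)

```text
time_s: 5.4
ee_pos: [575.3, -222.4, 165.6]
ee_rot: [180.0, 0.0, -17.2]
force: [-0.2, -0.2, -1.7]
gripper_width: 39.7
gripper_force: 50.0
```

Emit:
send_rows(
  targets=[
    [[0, 0, 0.0127, -0.0195, 0.096, 0.008, 1], [0, 0, 0.0255, -0.0385, 0.192, 0.016, 1], [0, 0, 0.0255, -0.0385, 0.192, 0.016, 1], [0, 0, 0.0255, -0.0385, 0.192, 0.016, 1], [0, 0, 0.0255, -0.0385, 0.192, 0.016, 1], [0, 0, 0.0255, -0.0385, 0.192, 0.016, 1], [0, 0, 0.0255, -0.0385, 0.192, 0.016, 1], [0, 0, 0.0255, -0.0385, 0.192, 0.016, 1], [0, 0, 0.0255, -0.0385, 0.192, 0.016, 1], [0, 0, 0.0255, -0.0385, 0.192, 0.016, 1], [0, 0, 0.0255, -0.0385, 0.192, 0.016, 1], [0, 0, 0.0127, -0.0195, 0.096, 0.008, 1]],
  ],
)

```text
time_s: 6.6
ee_pos: [488.5, 202.9, 199.8]
ee_rot: [-180.0, 0.2, 8.3]
force: [-0.1, -0.7, -2.2]
gripper_width: 39.6
gripper_force: 50.0
```

Emit:
send_rows(
  targets=[
    [[0, 0, 0, 0, 0, 0, 1], [0, 0, 0, 0, 0, 0, 1], [0, 0, 0, 0, 0, 0, 1], [0, 0, 0, 0, 0, 0, 1]],
  ],
)

```text
time_s: 7.0
ee_pos: [490.8, 198.9, 200.7]
ee_rot: [180.0, 0.1, 8.0]
force: [0.3, 0.2, -1.3]
gripper_width: 39.3
gripper_force: 50.0
```

```bash
python3 - <<'E'
from h import *
st=env.state(); im,d=optics.grab_frame("wrist"); cm=cam("wrist",st); print(st["ee_pos"],st["ee_rot"])
np.savez("w2.npz",im=im,d=d); vis=im.copy()
for t,z in(("corner",30),("bed",10),("fence",30),("sensor",10),("stop",30)):
    for r in optics.place_of("wrist",t)[:1]:
        print(t,r["conf"],np.round(r["at"]),onz(cm,r["at"],z)[0].round(1)); cv2.circle(vis,tuple(int(x) for x in r["at"]),4,(255,0,255),1)
    for r in optics.silhouettes("wrist",t)[:1]:
        m=np.array(r["mask"]); P=cloud(cm,d,m); print(t,r["conf"],m.sum(),np.percentile(P[:,2],[1,10,50,90,99]).round(1))
        if t=="fence": Q=P[(P[:,2]>44)&(P[:,2]<51)]
        elif t=="stop": Q=P[(P[:,2]>38)&(P[:,2]<45)]
        elif t=="bed": Q=P[(P[:,2]>26)&(P[:,2]<33)]
        else: Q=[]
        if len(Q):
            rc=cv2.minAreaRect(Q[:,:2].astype(np.float32)); print(t,len(Q),np.round(rc[0],1),np.round(rc[1],1),round(rc[2],2),Q[:,2].mean().round(1)); print(cv2.boxPoints(rc).round(1).tolist())
        c,_=cv2.findContours(m.astype(np.uint8),0,1); vis=cv2.drawContours(vis.copy(),c,-1,(255,255,0),1)
save("w2.png",vis)
E
```

```text
[490.79488093 198.86610708 200.7270812 ] [1.79972646e+02 5.95733074e-02 7.97682184e+00]
corner 0.64 [266. 121.] [555.6 269.7  30. ]
corner 0.58 24316 [ 6.9  8.1  9.8 46.9 84.2]
bed 0.71 [304. 156.] [519.8 221.8  10. ]
bed 0.78 6079 [27.  27.9 28.9 29.8 30.8]
bed 5998 [536.8 219.5] [ 96.3 129.1] 10.22 28.9
[[478.0, 274.3999938964844], [500.8999938964844, 147.39999389648438], [595.7000122070312, 164.5], [572.7999877929688, 291.5]]
fence 0.74 [310. 123.] [560.4 219.4  30. ]
fence 0.56 2395 [45.  45.9 46.9 47.9 48.7]
fence 2379 [570.6 226. ] [ 21.3 128.9] 10.42 46.9
[[548.5, 287.5], [571.7999877929688, 160.6999969482422], [592.7000122070312, 164.5], [569.4000244140625, 291.29998779296875]]
sensor 0.9 [296.  16.] [675.7 250.7  10. ]
sensor 0.66 24303 [ 6.9  8.1  9.8 46.9 84.1]
stop 0.78 [264. 126.] [549.9 270.8  30. ]
stop 0.88 650 [31.4 39.5 40.8 41.7 42.6]
stop 620 [527.9 272.4] [44. 18.] 10.58 40.8
[[504.6000061035156, 277.20001220703125], [507.8999938964844, 259.5], [551.2000122070312, 267.6000061035156], [547.9000244140625, 285.29998779296875]]
```

View pics/w2.png

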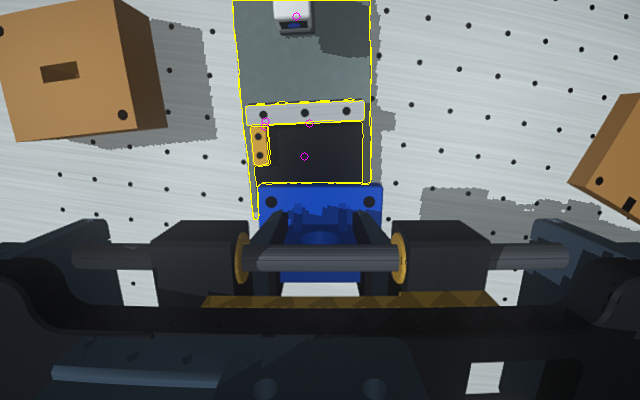

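Emit:
send_rows(
  targets=[
    [[0, 0, 0.009, 0.045, 0.0185, -0.1, 1], [0, 0, 0.009, 0.045, 0.0185, -0.16, 1], [0, 0, 0.009, 0.043, 0.0185, -0.16, 1], [0, 0, 0, 0, 0, -0.16, 1], [0, 0, 0, 0, 0, -0.085, 1], [0, 0, 0, 0, 0, -0.04, 1], [0, 0, 0, 0, 0, 0, 1], [0, 0, 0, 0, 0, 0, 1], [0, 0, 0, 0, 0, 0, 1], [0, 0, 0, 0, 0, 0, 1]],
  ],
)

```text
time_s: 8.55
ee_pos: [518.2, 211.2, 61.3]
ee_rot: [-180.0, -0.1, 10.5]
force: [-0.6, -0.1, -2.3]
gripper_width: 39.7
gripper_force: 50.0
```

```bash
python3 - <<'E'
from h import *
st=env.state(); im,d=optics.grab_frame("wrist"); cm=cam("wrist",st); print(st["ee_pos"],st["ee_rot"],st["force"])
vis=im.copy(); R=Ro.from_euler('z',10.4,degrees=True).as_matrix(); c0=np.array([551.7,268.0,0])
for t,(lo,hi) in(("fence",(44,51)),("stop",(38,45)),("casting",(40,60))):
    for r in optics.silhouettes("wrist",t)[:1]:
        m=np.array(r["mask"]); P=cloud(cm,d,m); Q=P[(P[:,2]>lo)&(P[:,2]<hi)]
        if len(Q):
            rc=cv2.minAreaRect(Q[:,:2].astype(np.float32)); print(t,r["conf"],len(Q),np.round(rc[1],1),round(rc[2],2),Q[:,2].mean().round(1)); B=np.c_[cv2.boxPoints(rc),np.zeros(4)]; print(((B-c0)@R).round(1)[:,:2].tolist())
        c,_=cv2.findContours(m.astype(np.uint8),0,1); vis=cv2.drawContours(vis.copy(),c,-1,(255,255,0),1)
save("w3.png",cv2.resize(vis[:300,100:500],None,fx=1.9,fy=1.9))
E
```

```text
[518.21989998 211.19685053  61.33891698] [-1.79980116e+02 -1.30263733e-01  1.04825053e+01] [-0.60106922 -0.122811   -2.34684804]
fence 0.68 6976 [ 21.6 130.4] 10.48 46.9
[[0.5, 20.8], [0.7, -109.6], [22.3, -109.6], [22.1, 20.8]]
stop 0.63 1435 [37.4 18.9] 10.29 40.8
[[-37.9, 18.8], [-37.9, -0.1], [-0.6, -0.2], [-0.5, 18.7]]
casting 0.59 4523 [26.3 79.6] 10.73 53.9
[[-37.3, -10.7], [-36.8, -90.3], [-10.6, -90.1], [-11.0, -10.5]]
```

View pics/w3.png

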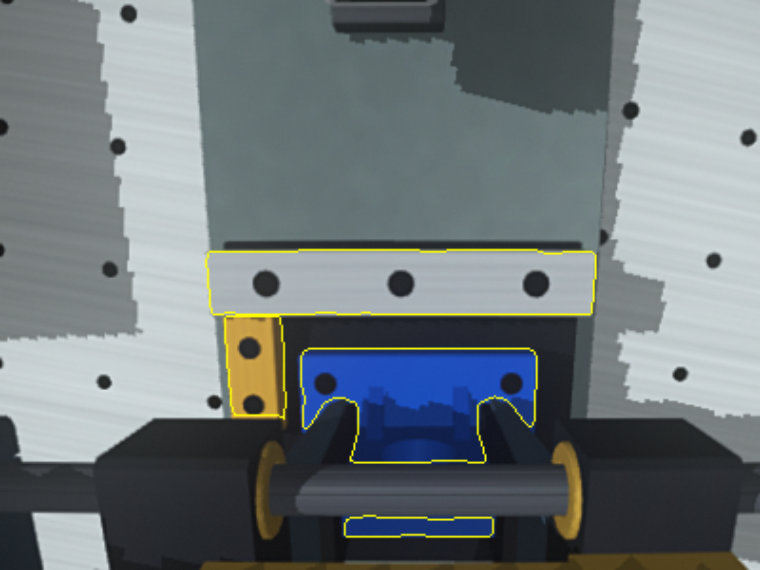

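Emit:
send_rows(
  targets=[
    [[0, 0, 0, 0, 0, -0.025, 1], [0, 0, 0, 0, 0, -0.02, 1], [0, 0, 0, -0.0035, 0.02, 0, 1], [0, 0, 0, -0.0035, 0.02, 0, 1], [0, 0, 0, 0, 0, 0, 1], [0, 0, 0, 0, 0, 0, 1], [0, 0, 0, 0, 0, 0, 1]],
  ],
)

```text
time_s: 9.45
ee_pos: [516.1, 219.0, 51.2]
ee_rot: [180.0, -0.0, 10.5]
force: [-0.2, -0.0, -2.5]
gripper_width: 39.6
gripper_force: 50.0
```

Emit:
send_rows(
  targets=[
    [[0, 0, 0, 0, 0, -0.005, 1], [0, 0, 0, 0, 0, -0.0025, 1], [0, 0, 0, 0, 0, 0, 1], [0, 0, 0, 0, 0, 0, 1]],
  ],
)

```text
time_s: 9.85
ee_pos: [516.3, 218.9, 50.1]
ee_rot: [-180.0, -0.0, 10.5]
force: [-0.5, -1.0, 4.2]
gripper_width: 39.9
gripper_force: 50.0
```

Emit:
send_rows(
  targets=[
    [[0, 0, 0, -0.0014, 0.0075, 0, 1], [0, 0, 0, -0.0009, 0.005, 0, 1], [0, 0, 0, 0, 0, 0, 1], [0, 0, 0, 0, 0, 0, 1]],
  ],
)

```text
time_s: 10.25
ee_pos: [516.2, 221.5, 50.1]
ee_rot: [180.0, -0.1, 10.5]
force: [0.4, -2.0, 5.6]
gripper_width: 39.8
gripper_force: 50.0
```

Emit:
send_rows(
  targets=[
    [[0, 0, 0, -0.0009, 0.005, 0, 1], [0, 0, 0, 0, 0, 0, 1], [0, 0, 0, 0, 0, 0, 1]],
  ],
)

```text
time_s: 10.55
ee_pos: [516.1, 221.9, 50.1]
ee_rot: [179.9, -0.1, 10.5]
force: [1.5, -3.3, 6.0]
gripper_width: 39.6
gripper_force: 50.0
```

Emit:
send_rows(
  targets=[
    [[0, 0, 0, 0.0123, 0.0023, 0, 1], [0, 0, 0, 0.0123, 0.0023, 0, 1], [0, 0, 0, 0.0123, 0.0023, 0, 1], [0, 0, 0, 0.0123, 0.0023, 0, 1], [0, 0, 0, 0, 0, 0, 1], [0, 0, 0, 0, 0, 0, 1], [0, 0, 0, 0, 0, 0, 1]],
  ],
)

```text
time_s: 11.25
ee_pos: [524.4, 223.4, 50.1]
ee_rot: [179.9, 0.1, 10.5]
force: [-3.1, -5.3, 8.8]
gripper_width: 40.0
gripper_force: 50.0
```

Emit:
send_rows(
  targets=[
    [[0, 0, 0, 0.0098, 0.0018, 0, 1], [0, 0, 0, 0.0049, 0.0009, 0, 1], [0, 0, 0, 0, 0, 0, 1], [0, 0, 0, 0, 0, 0, 1]],
  ],
)

```text
time_s: 11.65
ee_pos: [527.0, 223.9, 50.2]
ee_rot: [179.9, 0.2, 10.5]
force: [-4.1, -4.5, 9.0]
gripper_width: 39.5
gripper_force: 50.0
```

Emit:
send_rows(
  targets=[
    [[0, 0, 0, 0.0098, 0.0018, 0, 1], [0, 0, 0, 0, 0, 0, 1], [0, 0, 0, 0, 0, 0, 1]],
  ],
)

```text
time_s: 11.95
ee_pos: [527.6, 224.0, 50.2]
ee_rot: [179.9, 0.3, 10.5]
force: [-7.2, -5.3, 12.2]
gripper_width: 39.6
gripper_force: 50.0
```

Emit:
send_rows(
  targets=[
    [[0, 0, 0, 0.0098, 0.0018, -0.003, 1], [0, 0, 0, 0.0098, 0.0018, -0.003, 1], [0, 0, 0, 0, 0, 0, 1], [0, 0, 0, 0, 0, 0, 1], [0, 0, 0, 0, 0, 0, 1]],
  ],
)

```text
time_s: 12.45
ee_pos: [527.7, 224.0, 50.3]
ee_rot: [179.9, 0.8, 10.4]
force: [-17.5, -6.3, 27.6]
gripper_width: 39.5
gripper_force: 50.0
```

```bash
python3 - <<'E'
from h import *
st=env.state(); im,d=optics.grab_frame("wrist"); cm=cam("wrist",st); print(st["time_s"],st["ee_pos"],st["ee_rot"],st["force"],st["gripper_force"])
vis=im.copy(); R=Ro.from_euler('z',10.4,degrees=True).as_matrix(); c0=np.array([551.7,268.0,0])
for t,(lo,hi) in(("fence",(44,51)),("stop",(38,45)),("casting",(35,50))):
    for r in optics.silhouettes("wrist",t)[:1]:
        m=np.array(r["mask"]); P=cloud(cm,d,m); Q=P[(P[:,2]>lo)&(P[:,2]<hi)]
        if len(Q):
            rc=cv2.minAreaRect(Q[:,:2].astype(np.float32)); print(t,r["conf"],len(Q),np.round(rc[1],1),round(rc[2],2),Q[:,2].mean().round(1)); B=np.c_[cv2.boxPoints(rc),np.zeros(4)]; print(((B-c0)@R).round(1)[:,:2].tolist())
            A=np.c_[(Q-c0)@R[:, :2],np.ones(len(Q))]; print("slope deg",np.degrees(np.linalg.lstsq(A,Q[:,2],rcond=None)[0][:2]).round(2))
save("w4.png",cv2.resize(vis[60:300,150:490],None,fx=2.3,fy=2.3))
E
```

```text
12.45 [527.68843714 224.02214953  50.33511804] [179.91415246   0.75946198  10.42820772] [-17.46955771  -6.30059168  27.56192577] 50.00012017786503
fence 0.57 7841 [ 22.5 129.9] 10.38 46.9
[[-0.0, 20.6], [-0.1, -109.3], [22.4, -109.3], [22.5, 20.6]]
slope deg [-0.23 -0.07]
stop 0.6 1030 [33.6 18.8] 10.27 40.9
[[-34.9, 18.4], [-34.9, -0.4], [-1.3, -0.5], [-1.3, 18.3]]
slope deg [ 0.21 -0.8 ]
casting 0.62 4049 [26.5 79.5] 10.35 43.4
[[-26.0, 0.2], [-26.1, -79.3], [0.4, -79.4], [0.5, 0.1]]
slope deg [-3.93 -0.17]
```

View pics/w4.png

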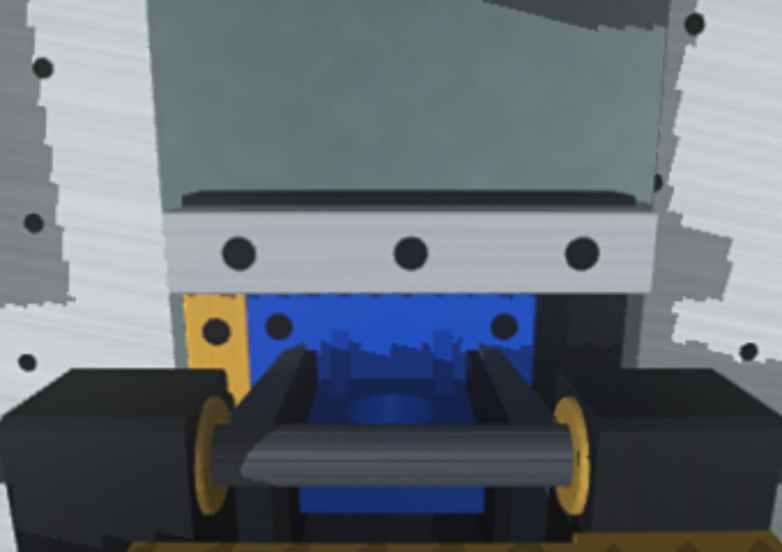

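```bash
python3 - <<'E'
from h import *
st=env.state(); im,d=optics.grab_frame("wrist"); cm=cam("wrist",st); print(st["time_s"],st["force"],st["ee_rot"],st["qvel"].round(2))
R=Ro.from_euler('z',10.4,degrees=True).as_matrix(); c0=np.array([551.7,268.0,0])
m=np.array(optics.silhouettes("wrist","casting")[0]["mask"]); m=cv2.erode(m.astype(np.uint8),np.ones((3,3)))>0
P=cloud(cm,d,m); q=(P-c0)@R
for lo in range(-64,2,4):
    s=q[(q[:,0]>=lo)&(q[:,0]<lo+4)]
    if len(s): print(lo,len(s),np.percentile(s[:,2],[5,25,50,75,95]).round(1))
s=q[(q[:,0]>-20)&(abs(q[:,2]-43)<4)]; A=np.c_[s[:,:2],np.ones(len(s))]; print(np.degrees(np.linalg.lstsq(A,s[:,2],rcond=None)[0][:2]))
E
```

```text
12.65 [-17.32901564  -6.56072638  26.88388033] [179.91538557   0.75718959  10.43257196] [ 0.01 -0.13 -0.04 -0.06 -0.05  0.14]
-40 243 [90.4 90.9 91.2 91.6 92. ]
-36 446 [90.4 91.1 91.5 91.8 92.3]
-32 186 [55.2 56.2 56.9 58.3 61. ]
-28 956 [43.3 50.9 56.5 61.6 70.6]
-24 442 [42.2 42.9 43.6 52.7 55.3]
-20 521 [42.2 42.8 43.3 47.5 51. ]
-16 725 [42.2 42.8 43.2 43.9 46.9]
-12 760 [42.  42.6 43.  43.5 44.1]
-8 741 [42.  42.5 42.9 43.3 44. ]
-4 461 [41.8 42.4 43.  43.3 43.9]
[-1.43291623 -0.13008612]
```

Emit:
send_rows(
  targets=[
    [[0.001, -0.0054, 0, -0.0049, -0.0009, 0.001, 1], [0, 0, 0, 0, 0, 0, 1], [0, 0, 0, 0, 0, 0, 1], [0, 0, 0, 0, 0, 0, 1]],
  ],
)

```text
time_s: 13.15
ee_pos: [527.6, 224.0, 50.1]
ee_rot: [179.9, 0.2, 10.4]
force: [-14.3, -7.7, 23.0]
gripper_width: 39.5
gripper_force: 50.0
```

```bash
python3 - <<'E'
from h import *
for i in range(2):
  st=env.state(); im,d=optics.grab_frame("wrist"); cm=cam("wrist",st); print(st["time_s"],st["force"],st["ee_rot"],st["ee_pos"],st["torque"])
R=Ro.from_euler('z',10.4,degrees=True).as_matrix(); c0=np.array([551.7,268.0,0])
m=np.array(optics.silhouettes("wrist","casting")[0]["mask"]); m=cv2.erode(m.astype(np.uint8),np.ones((3,3)))>0
q=(cloud(cm,d,m)-c0)@R
s=q[(q[:,0]>-15)&(abs(q[:,2]-43)<1.5)]; A=np.c_[s[:,:2],np.ones(len(s))]; print(np.degrees(np.linalg.lstsq(A,s[:,2],rcond=None)[0][:2]),len(s),np.median(s[:,2]),q[:,1].max(),q[:,0].max(),q[:,1].min())
E
```

```text
13.15 [-14.34895771  -7.72674277  23.01816726] [1.79922098e+02 1.62572652e-01 1.04241534e+01] [527.61805068 223.99534737  50.10366296] [-0.75388563  2.49546843 -0.13332572]
13.2 [-15.19164375  -6.41710952  23.05889634] [1.79921557e+02 1.63344844e-01 1.04292298e+01] [527.60801068 224.010951    50.10903313] [-0.78176505  2.49387039 -0.14969221]
[-0.65192151 -0.07373977] 2482 42.96837443227433 -0.6202450164034023 -0.759375683060731 -78.52981493415595
```

```bash
python3 -c "
from workcell import env
print(env.job_done()); s=env.state(); print(s['time_s'],s['force'],s['ee_pos'])"
```

```text
the job is handed in; nothing more can be done
None
the job is handed in; nothing more can be done
```

The casting is seated upright in the corner with the gripper still holding it, pressing about 23 N onto the bed and 15 N toward the fence (wrist-sensor readings just before hand-in), and the job is handed in; no verdict was returned.

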